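Set and lock the tube notcher's swivel vice at 45 degrees

ROBOT

A 7-joint arm with a two-finger parallel gripper is mounted at the origin on a cart in front of the work surface, level with it; the furniture and walls round the work are solid. World frame = base frame: x ahead of the robot, y to its left, z up, the work surface at z = 0. Lengths are in m, angles in rad, forces in N, time in s.
With the tool pointing down it reaches from about 0.4 to 0.925 m from the base axis. Payload 4.1 kg.
Tool frame: the origin (TCP) lies at the very end of the fingers, on their centre line; the grasp point (between the pads) lies 19 mm behind it; x points along the fingers, z is the direction in which the jaws open and shut, and the axes are right-handed (so a half turn about x gives the same grasp; the last joint's range is limited). The gripper opens to 85 mm and grips with 20 to 120 N. Pads are 22 mm wide; open, the fingers measure 114 mm over their backs; the gripper's body (76 mm by 85 mm) begins 54 mm behind the grasp point. The pads swing forward as they close: fully open they stand 13 mm farther back than shut.
Start: joints at [-1.366, 0.398, 0.045, 1.537, -0.019, 1.207, -0.051], TCP at [0.194, 0.62, 0.231] pointing down, gripper open.
Joint ranges: [-2.82, 2.82], [-0.49, 2.23], [-1.37, 1.46], [0, 2.46], [-1.36, 4.5], [0.23, 2], [-2.94, 2.94]. Speed limits (rad/s): [2.57, 2.57, 3.14, 3.14, 3.14, 3.14, 3.14].

INTERFACE

Orientations are given as a unit quaternion [x, y, z, w].
In Python, from workcell import readout, read_camera, ctrl gives the robot as it stands.
- The arm moves only by the shell command python3 -m jog 'ROWS' [FORCE]. ROWS is a JSON object of lists of equal length, an entry for each row: "grip": the finger opening in cm, from 0 to 8.54; "dp": the shift along the world's x, y, z in cm, a list of three; "turn": the turn about the world's z in degrees. A call has 1 to 12 rows; each row shifts and turns the commanded pose from where the row before left it; what a row does not reach is not made up. A row lasts 1/12 s, in which the tool goes at most 41.7 mm and 7.16 degrees, less where a joint would pass 70% of its speed; a pose out of reach is approached as far as the arm can. A call with a gripper value outside its range is refused whole. The fingers move at their own pace and stop on an object; FORCE is the grip in N (left out, the last holds). Time passes only in rows, so rows that do not move let the fingers close. It gives the time, the measured TCP pose, the force and the opening at its end, in the units of the state.
- readout.read_state(): the state, without advancing time (a new reading comes with each control period).
- read_camera(name): name is "scene" or "side" or "wrist"; returns a dict with "img" (400x640x3 uint8, red, green, blue), "range_z" (400x640 float32, m along the optical axis (not along the pixel's ray), 0 where there is no reading), "mtx" (3x3 intrinsics, pixels), "dist" ([k1, k2, p1, p2, k3] as OpenCV has them; the pictures are not rectified), "T" (4x4, takes a point from camera to world coordinates). Camera axes: x right, y down, z forward; pixel columns grow to the right and rows downward; lengths in m; the calibration is good to about 2 mm. A picture is of the moment at which its call begins.
- ctrl.finish_job(): hands the job in, once; it reports no verdict.
The state is a dict: "time_s": time; "joints": joint angles; "qd": joint speeds; "tau": joint torques, N m; "eef_pos": TCP position; "ee_rot": TCP orientation; "wrist_force": force on the tool from outside, world axes, zero at the start; "torque": the same for the moment, N m; "finger_gap": finger opening in m.
Only numpy, scipy, OpenCV 4.12 (cv2) and the standard library are available. Lean on these libraries where they do the work, as an engineer would, in place of code of your own. Each camera call takes 0.05 s, during which the arm holds its last target.

TASK

Set up the tube notcher for a 45 degree cut: swing the swivel vice by its clamped tube until the graduated scale reads 45 against the red index line, let go of the tube, and then press the red cam lever fully down so that the turntable is locked there. Leave the mug, the ferrule and the tape measure around it undisturbed.

Things in the scene. Friction and masses are not known exactly. Their poses are not given: they have to be found in the camera images.
- notcher: tube notcher fixed to the bench: grey base 14 mm thick, round (radius 100 mm) under the turntable, with a wing 100 mm wide to 230 mm along its own +y that carries the spindle head (84 mm high, 119 to 181 mm along +y; 38 mm hole saw on its -y side). Origin: on the bench under the vertical swivel axis; z is up
- swivel_axis (a point): the centre of the aluminium turntable (radius 85 mm) at its top face, 28 mm above the bench; the vertical swivel axis passes through it. The turntable carries a tube vice (54 mm wide, 8 to 52 mm from the axis, 87 mm high) that grips the tube
- tube_grip (a point): point on the centre line of the clamped tube, 145 mm from the swivel axis, 54 mm above the bench; take the tube across here, from above. Steel, 30 mm thick, level, radial; free end 225 mm from the axis; only bench lies below here; fast in the vice. At reading 0 it points along the notcher's -x; at reading A it is turned by A counter-clockwise from above, towards its -y
- swivel (a joint): scale reading in rad: 0 to 1.047 (0 to 60 degrees, with stops at both ends), growing counter-clockwise seen from above; 45 degrees = 0.785. It turns with light friction (0.25 N m) and stays where it is left. The black scale is on the rim of the turntable: short marks every 5 degrees, long numbered marks every 15 (0, 15, 30, 45, 60)
- index_line (a point): inner end of the red index line on the white plate that is fixed to the base beside the turntable's rim, 28 mm above the bench; the scale mark that meets it is the reading
- lever_hinge (a point): middle of the lock's level hinge pin, fixed to the base, 51 mm above the bench and 76 mm from the swivel axis, over the turntable's rim. The red cam lever points from here horizontally away from the swivel axis when it is down
- lever_pad (a point): point on the upper face of the red grip of the cam lever, 100 mm along it from the hinge pin; moves with the lever. The grip is 20 mm wide, 11 mm thick and reaches from 56 to 118 mm from the hinge pin; when down, its upper face is 60 mm above the bench
- lock_lever (a joint): cam lever: 0 = released, it slants 50 degrees up and outwards; 0.873 = fully down, level, at a stop. It stays where it is left. Pushing its grip down takes 3 to 15 N, most nearer the pin. Below 0.2 the turntable is free; further down, the lever's eccentric squeezes a small captive copper pad onto the turntable's rim and holds it by friction
- mug: pale mug standing loose, 67 mm wide, 98 mm high, handle to its +y; origin at the centre of its underside
- ferrule: steel clamp ferrule standing loose on its flange, 44 mm wide, 55 mm high; origin at the centre of its underside
- tape_measure: yellow and black tape measure lying loose, 72x79x36 mm; origin at the centre of its underside

How it is judged:
On the way, in this order (a step that is already met when the one before it is completed fails the run):
1. with the lock released, the scale reads 45 degrees (within 3) and the tube is let go (value of joint swivel between 0.733 and 0.838 rad and value of joint lock_lever below 0.2 rad and contact force between the fingers and swivel below 0.5 N), for 0.2 s.
2. the cam lever is pressed down (value of joint lock_lever above 0.75 rad), for 0.2 s.
At the end, for the whole second after the job is handed in: The scale reads 45 degrees within 3 (swivel 0.733 to 0.838), the cam lever is fully down (over 0.75 of 0.873) and the turntable is at rest (value of joint swivel between 0.733 and 0.838 rad and value of joint lock_lever above 0.75 rad and velocity of joint swivel between -0.02 and 0.02 rad/s); the robot touches nothing.
It fails at once if the mug, the ferrule or the tape measure is shifted by more than 3 cm or tipped over (distance of any of mug, ferrule, tape_measure from where it was at the start of the episode above 0.03 m or angle between any of mug, ferrule, tape_measure's own z axis and vertical above 0.5 rad).
It also fails if it takes over 45 s, if anything falls off the work surface, if the arm or the gripper's body presses on something with over 40 N, if the wrist force passes 120 N, or if a joint passes its speed limit or range.

## Working session

There is one attempt and no reset: what is moved stays moved. The work goes in short steps, Python scripts to look and compute and a shell command to move; the robot and the scene stay as the last step left them, time stands still between calls to the robot, and variables do not carry over. Pictures are saved under pics/ and viewed, and the job is handed in when it is done.

```bash
mkdir -p pics; ls; cat > h.py <<'E'
import numpy as np, cv2
from workcell import readout, read_camera, ctrl
def shot(n,f):
    c=read_camera(n); cv2.imwrite(f'pics/{f}.png',c['img'][:,:,::-1]); np.savez(f'pics/{f}.npz',**{k:np.asarray(v) for k,v in c.items()}); return c
def load(f): return np.load(f'pics/{f}.npz')
def cloud(c):
    h,w=c['range_z'].shape
    u,v=np.meshgrid(np.arange(w),np.arange(h))
    p=cv2.undistortPoints(np.stack([u,v],-1).reshape(-1,1,2).astype(float),c['mtx'],c['dist']).reshape(h,w,2)
    z=c['range_z'][...,None]
    P=np.concatenate([p*z,z],-1)
    return P@c['T'][:3,:3].T+c['T'][:3,3]
def ray_at(c,uv,z):
    p=cv2.undistortPoints(np.array(uv,float).reshape(-1,1,2),c['mtx'],c['dist']).reshape(-1,2)
    d=np.c_[p,np.ones(len(p))]@c['T'][:3,:3].T; o=c['T'][:3,3]
    return o+d*((z-o[2])/d[:,2])[:,None]
def proj(c,P):
    T=np.linalg.inv(c['T']); return cv2.projectPoints(np.array(P,float).reshape(-1,1,3),cv2.Rodrigues(T[:3,:3])[0],T[:3,3],c['mtx'],c['dist'])[0].reshape(-1,2)
E
python3 - <<'E'
from h import *
for n in('scene','side','wrist'): c=shot(n,n+'0'); print(n,c['T'].round(3).tolist())
print(readout.read_state())
E
```

```text
pics
scene [[0.868, -0.262, 0.421, -0.005], [-0.496, -0.48, 0.724, -0.797], [0.012, -0.837, -0.547, 0.775], [0.0, 0.0, 0.0, 1.0]]
side [[0.949, -0.155, 0.273, 0.203], [-0.313, -0.53, 0.788, -0.811], [0.023, -0.833, -0.552, 0.739], [0.0, 0.0, 0.0, 1.0]]
wrist [[0.298, 0.913, 0.279, 0.124], [0.955, -0.285, -0.088, 0.643], [-0.001, 0.292, -0.956, 0.373], [0.0, 0.0, 0.0, 1.0]]
{'time_s': 0.15, 'joints': array([-1.36599231,  0.39898814,  0.04503052,  1.5375462 , -0.0186874 ,
        1.20691277, -0.05071499]), 'qd': array([ 0.00124114, -0.00287459,  0.00075112, -0.00357184,  0.00094839,
        0.00052037, -0.00163205]), 'tau': array([ 2.16660235e-03, -4.75564241e+01,  1.36664629e+00, -2.54514921e+01,
        1.17001554e-02,  6.49114663e-03,  2.47897042e-06]), 'eef_pos': array([0.19427911, 0.61979946, 0.23054364]), 'ee_rot': array([-0.41894439,  0.57026337,  0.41828492,  0.56949365]), 'wrist_force': array([ 0.20398161,  0.3562888 , -0.34880239]), 'torque': array([-0.02048893,  0.00076157, -0.02887275]), 'finger_gap': 0.08553231457905722}
```

View pics/scene0.png

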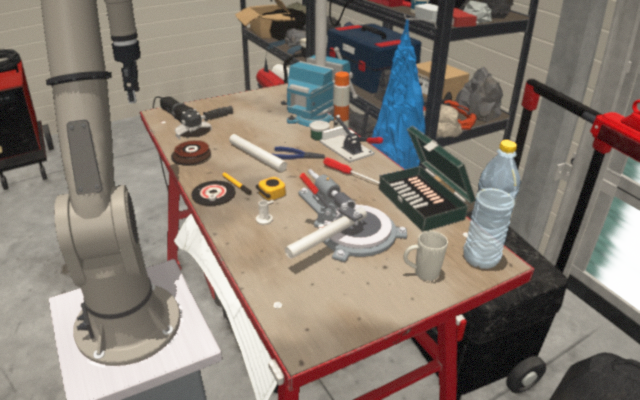

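View pics/side0.png

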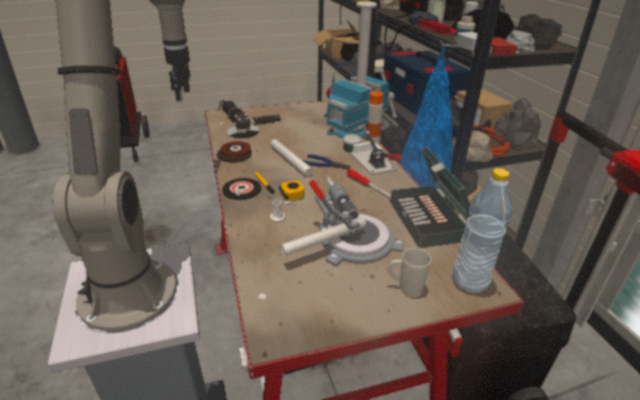

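View pics/wrist0.png

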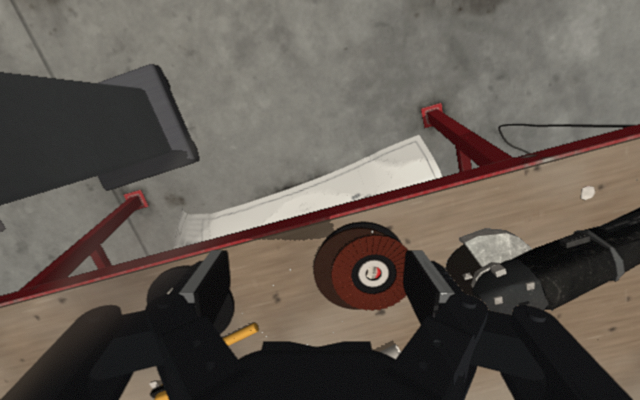

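The scene view shows the notcher around px (350,225), the tube's free end near (292,248), the red lever near (310,182), the ferrule (264,212), the tape (271,188) and the mug (430,255). I'll zoom in and measure.

```bash
python3 - <<'E'
from h import *
for f,(x0,x1,y0,y1) in(('scene0',(240,460,150,290)),('side0',(240,460,160,310))):
    c=load(f); cv2.imwrite(f'pics/z{f}.png',cv2.resize(c['img'][y0:y1,x0:x1,::-1],None,fx=3.6,fy=3.6,interpolation=cv2.INTER_CUBIC))
c=load('scene0');P=cloud(c)
for n,(u,v) in dict(tubeend=(292,248),tube=(330,232),leverTip=(306,174),lever=(315,188),ferr=(264,205),tape=(271,186),mug=(432,235),table=(384,232),bench=(250,260)).items(): print(n,P[v,u].round(3))
E
```

```text
tubeend [ 0.382 -0.015  0.064]
tube [ 0.489 -0.002  0.061]
leverTip [ 0.617  0.352 -0.001]
lever [0.518 0.122 0.106]
ferr [0.405 0.187 0.053]
tape [0.47  0.285 0.037]
mug [ 0.668 -0.155  0.089]
table [ 0.63  -0.029  0.027]
bench [ 0.31   0.067 -0.003]
```

View pics/zscene0.png

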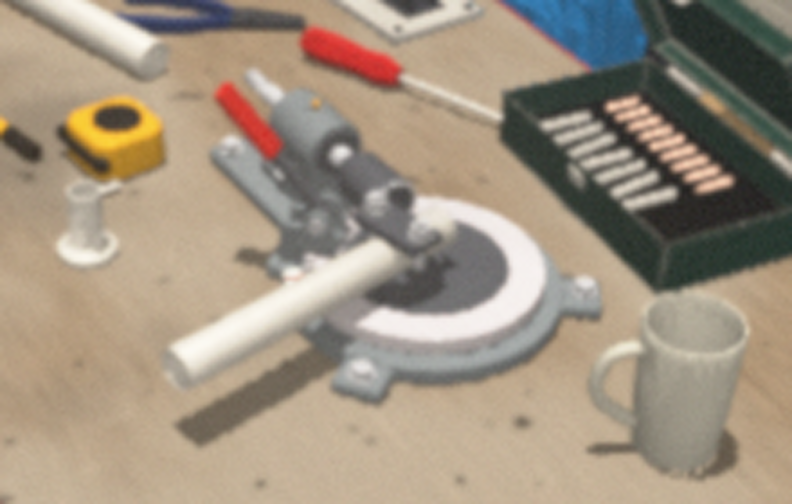

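View pics/zside0.png

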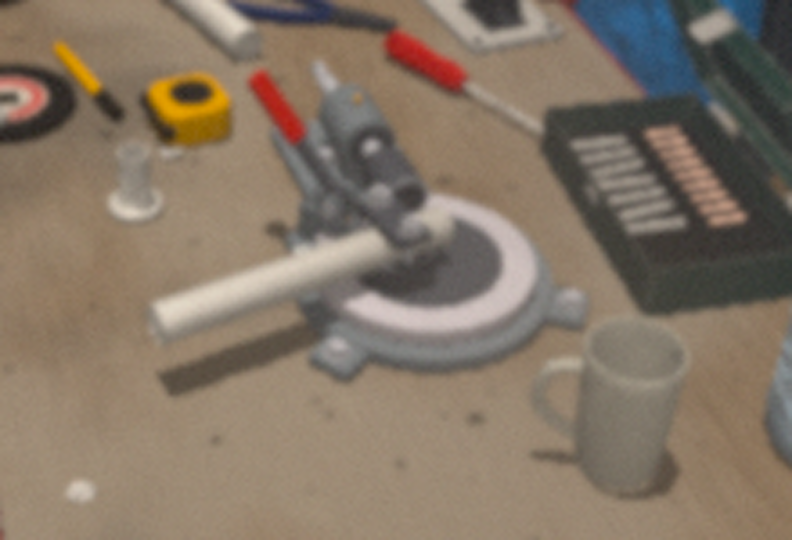

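```bash
python3 - <<'E'
from h import *
from scipy.optimize import least_squares
for f in('scene0','side0'):
    c=load(f);P=cloud(c);I=c['img'].astype(int)
    X=P.reshape(-1,3);C=I.reshape(-1,3)
    box=(X[:,0]>.45)&(X[:,0]<.75)&(X[:,1]>-.15)&(X[:,1]<.15)
    t=box&(abs(X[:,2]-.028)<.004)
    Q=X[t]
    # silhouette of top plane: boundary per angle around approx centre
    cen=np.median(Q[:,:2],0)
    for _ in range(5):
        d=Q[:,:2]-cen;a=np.arctan2(d[:,1],d[:,0]);r=np.hypot(*d.T)
        B=[]
        for k in np.linspace(-np.pi,np.pi,60,endpoint=False):
            m=(a>=k)&(a<k+2*np.pi/60)
            if m.sum()>3:
                j=np.argmax(np.where(m,r,0)); 
                if r[j]<.1: B.append(Q[j,:2])
        B=np.array(B)
        s=least_squares(lambda p:np.hypot(*(B-p).T)-.085,cen,loss='soft_l1',f_scale=.002);cen=s.x
    print(f,'centre',cen.round(4),'z',np.median(Q[:,2]).round(4),len(B),np.abs(s.fun).mean())
    # tube : z .055-.072 r>.09, white
    d=X[:,:2]-cen;r=np.hypot(*d.T)
    m=(X[:,2]>.06)&(X[:,2]<.075)&(r>.07)&(r<.24)&(X[:,0]<.56)&(X[:,0]>.34)&(abs(X[:,1])<.06)&(C.min(1)>110)
    T=X[m];v=cv2.fitLine(T[:,:2].astype(np.float32),cv2.DIST_HUBER,0,.01,.01).ravel()
    print('tube',len(T),v.round(4),'yaw',np.degrees(np.arctan2(-v[1]*np.sign(v[0]),-v[0]*np.sign(v[0]))),'rmax',r[m].max(),'zmax',T[:,2].max(), 'off axis', (cen-v[2:])@[-v[1],v[0]])
    m=(C[:,0]>130)&(C[:,1]<70)&(C[:,2]<70)&(X[:,0]>.4)&(X[:,0]<.6)&(X[:,1]>.05)&(X[:,1]<.25)&(X[:,2]>.05)&(X[:,2]<.2)
    L=X[m];v=cv2.fitLine(L.astype(np.float32),cv2.DIST_HUBER,0,.01,.01).ravel();print('lever',len(L),v.round(3),L.min(0).round(3),L.max(0).round(3),'az',np.degrees(np.arctan2(v[1],v[0])))
    m=(C[:,0]>130)&(C[:,2]<70)&(C[:,1]>100)&(X[:,0]>.35)&(X[:,0]<.6)&(X[:,1]>.2)&(X[:,1]<.35); print('tape',X[m].min(0).round(3),X[m].max(0).round(3))
    # heads high
    m=box&(X[:,2]>.075); print('high',m.sum()); 
    H=X[(X[:,0]>.45)&(X[:,0]<.75)&(X[:,1]>.0)&(X[:,1]<.25)&(X[:,2]>.085)]
    print(np.c_[H][::max(1,len(H)//25)].round(3).tolist())
E
```

```text
scene0 centre [0.5913 0.0337] z 0.0271 38 0.0033345645046470936
tube 460 [ 0.9742  0.2257  0.4457 -0.0028] yaw -166.95316 rmax 0.22416203853075134 zmax 0.07191640608126004 off axis 0.002725923048501992
lever 105 [-0.466  0.501  0.729  0.505  0.13   0.119] [0.489 0.114 0.097] [0.524 0.148 0.141] az 132.9354
tape [0.447 0.264 0.001] [0.508 0.335 0.039]
high 465
[[0.497, 0.151, 0.141], [0.49, 0.143, 0.142], [0.491, 0.14, 0.139], [0.493, 0.143, 0.134], [0.491, 0.145, 0.132], [0.49, 0.144, 0.129], [0.51, 0.139, 0.126], [0.509, 0.137, 0.125], [0.511, 0.135, 0.122], [0.51, 0.134, 0.12], [0.509, 0.132, 0.118], [0.504, 0.128, 0.119], [0.504, 0.127, 0.116], [0.503, 0.125, 0.115], [0.502, 0.124, 0.113], [0.504, 0.127, 0.108], [0.526, 0.126, 0.102], [0.524, 0.122, 0.101], [0.522, 0.118, 0.102], [0.521, 0.117, 0.099], [0.51, 0.118, 0.096], [0.514, 0.115, 0.094], [0.523, 0.115, 0.088], [0.528, 0.109, 0.087], [0.563, 0.051, 0.086], [0.563, 0.01, 0.086]]
side0 centre [0.5923 0.0362] z 0.029 35 0.001890651236716992
tube 461 [ 0.9763  0.2165  0.4458 -0.0028] yaw -167.49467 rmax 0.22480363242216853 zmax 0.07263611605087583 off axis 0.006291845846652671
lever 110 [-0.45   0.497  0.742  0.505  0.132  0.12 ] [0.489 0.115 0.097] [0.521 0.148 0.143] az 132.14725
tape [0.446 0.27  0.   ] [0.509 0.337 0.041]
high 475
[[0.495, 0.155, 0.142], [0.488, 0.149, 0.14], [0.49, 0.145, 0.139], [0.492, 0.145, 0.136], [0.493, 0.138, 0.136], [0.493, 0.137, 0.134], [0.496, 0.137, 0.13], [0.495, 0.135, 0.128], [0.496, 0.138, 0.123], [0.496, 0.138, 0.12], [0.498, 0.135, 0.118], [0.498, 0.136, 0.114], [0.52, 0.132, 0.113], [0.521, 0.134, 0.108], [0.522, 0.13, 0.107], [0.525, 0.13, 0.103], [0.523, 0.122, 0.105], [0.527, 0.124, 0.1], [0.51, 0.117, 0.101], [0.516, 0.118, 0.096], [0.524, 0.115, 0.093], [0.518, 0.114, 0.088], [0.528, 0.11, 0.086], [0.565, 0.052, 0.088], [0.57, 0.016, 0.089], [0.567, 0.007, 0.088], [0.566, 0.003, 0.085]]
```

```bash
python3 -m jog '{"grip":[8.5,8.5,8.5,8.5,8.5,8.5,8.5,8.5,8.5,8.5,8.5,8.5],"dp":[[1,-3.5,1.5],[1,-3.5,1.5],[1,-3.8,1],[1,-3.8,1],[1,-3.8,1],[1,-3.8,1],[1.5,-3.8,0],[1.5,-3.8,0],[1.5,-3.8,0],[1.5,-3.8,0],[1.5,-3.8,0],[1.5,-3.8,0]],"turn":[0,0,0,0,0,0,0,0,0,0,0,0]}'
python3 - <<'E'
from h import *
from scipy.spatial.transform import Rotation as R
s=readout.read_state();M=R.from_quat(s['ee_rot']).as_matrix();print(M.round(3),s['eef_pos'],s['joints'].round(2))
print('jaw az',np.degrees(np.arctan2(M[1,2],M[0,2])))
E
```

```text
time_s: 1.15
eef_pos: [0.3445, 0.1681, 0.3012]
ee_rot: [-0.418, 0.57, 0.419, 0.57]
wrist_force: [0.3, 0.7, -0.2]
finger_gap: 0.0847
[[-0.    -0.954  0.299]
 [ 0.001  0.299  0.954]
 [-1.     0.     0.001]] [0.34454594 0.16811155 0.30124422] [-1.   -0.18  0.38  2.01  0.07  1.29  0.62]
jaw az 72.60772649893931
```

```bash
python3 -m jog '{"grip":[8.5,8.5,8.5,8.5,8.5,8.5],"dp":[[2.2,-2.5,0],[2.2,-2.5,0],[2.2,-2.5,0],[2.2,-2.5,0],[2.2,-2.5,0],[2,-1,0]],"turn":[5,5,5,5,5,5]}'
python3 - <<'E'
from h import *
c=shot('wrist','wrist1');print(c['T'].round(3)); print(proj(c,[[.592,.034,.028]]))
E
```

```text
time_s: 1.65
eef_pos: [0.4749, 0.0313, 0.3017]
ee_rot: [0.552, -0.443, -0.551, -0.443]
wrist_force: [0.4, 0.1, 0.4]
finger_gap: 0.085
[[-0.218  0.933  0.286  0.403]
 [ 0.976  0.208  0.064  0.016]
 [-0.     0.293 -0.956  0.444]
 [ 0.     0.     0.     1.   ]]
[[301.18725073 236.40979869]]
```

View pics/wrist1.png

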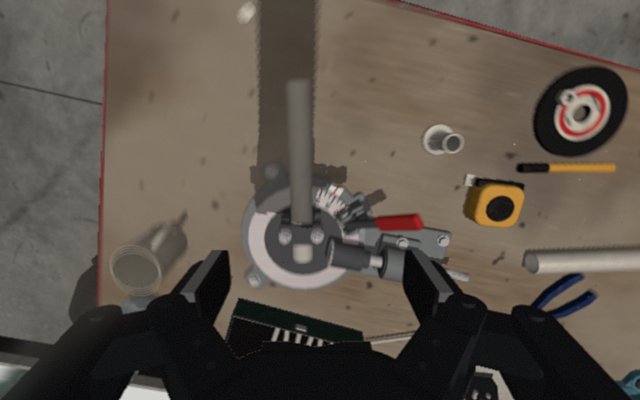

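The wrist view shows the turntable centred near (301,238), the tube pointing up the image to (299,80), the lever grip near (400,222), and the scale and index near (333,195). I'll zoom in there.

```bash
python3 - <<'E'
from h import *
c=load('wrist1'); cv2.imwrite('pics/zw1.png',cv2.resize(c['img'][150:290,230:460,::-1],None,fx=3.4,fy=3.4,interpolation=cv2.INTER_CUBIC))
P=cloud(c);X=P.reshape(-1,3);C=c['img'].reshape(-1,3).astype(int)
# wing head/hole saw pts
for u,v in((301,150),(298,100),(400,222),(443,240),(453,277),(343,252),(395,265)): print((u,v),P[v,u].round(3))
E
```

```text
(301, 150) [0.457 0.008 0.069]
(298, 100) [ 0.4   -0.008  0.069]
(400, 222) [0.505 0.137 0.125]
(443, 240) [0.553 0.251 0.022]
(453, 277) [0.592 0.264 0.06 ]
(343, 252) [0.583 0.094 0.07 ]
(395, 265) [0.585 0.169 0.075]
```

View pics/zw1.png

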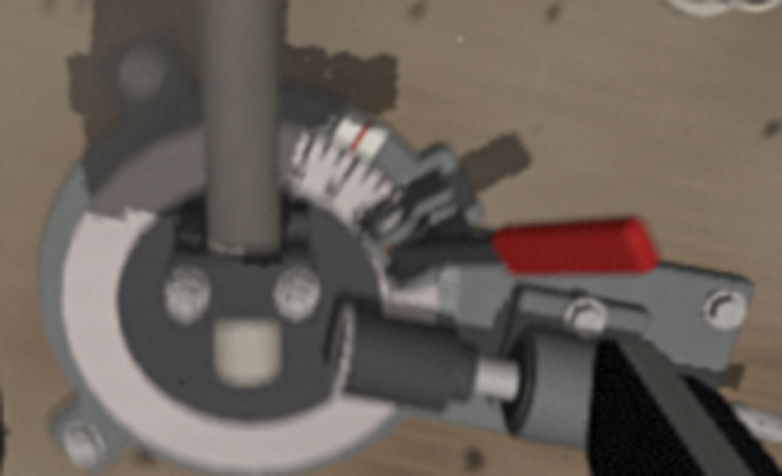

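```bash
python3 -m jog '{"grip":[8.5,8.5,8.5,8.5],"dp":[[0.5,1,-2.5],[0.5,1,-2.5],[0.5,1,-2.5],[0.5,1,-2.5]],"turn":[0,0,0,0]}'
python3 - <<'E'
from h import *
c=shot('wrist','wrist2');print(c['T'].round(3)); p=proj(c,[[.592,.034,.028],[.53,.075,.028]]);print(p)
u,v=p[1].astype(int)
cv2.imwrite('pics/zw2.png',cv2.resize(c['img'][v-70:v+70,u-100:u+100,::-1],None,fx=4,fy=4,interpolation=cv2.INTER_CUBIC))
E
```

```text
time_s: 2.03
eef_pos: [0.4941, 0.0763, 0.2001]
ee_rot: [-0.551, 0.442, 0.552, 0.443]
wrist_force: [0.2, -0.1, -0.5]
finger_gap: 0.0851
[[-0.218  0.933  0.285  0.422]
 [ 0.976  0.208  0.065  0.061]
 [ 0.001  0.293 -0.956  0.343]
 [ 0.     0.     0.     1.   ]]
[[262.47357407 250.17496495]
 [307.73646001 208.51734873]]
```

View pics/zw2.png

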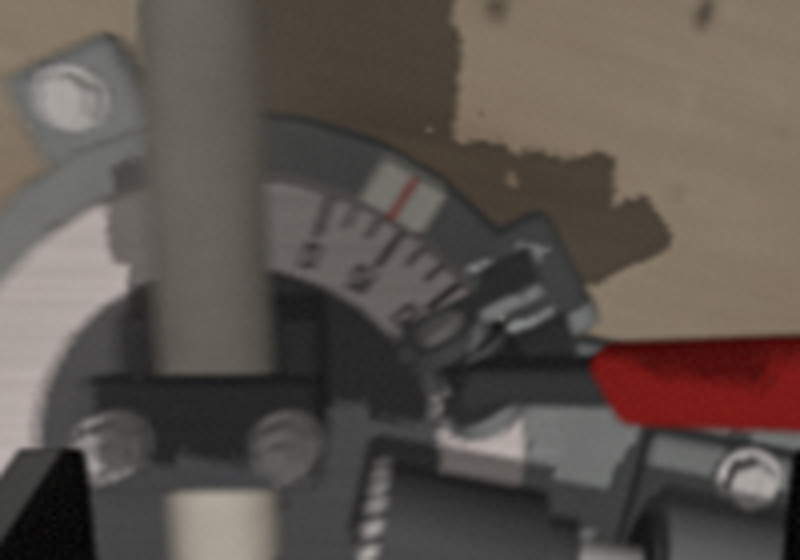

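View pics/wrist2.png

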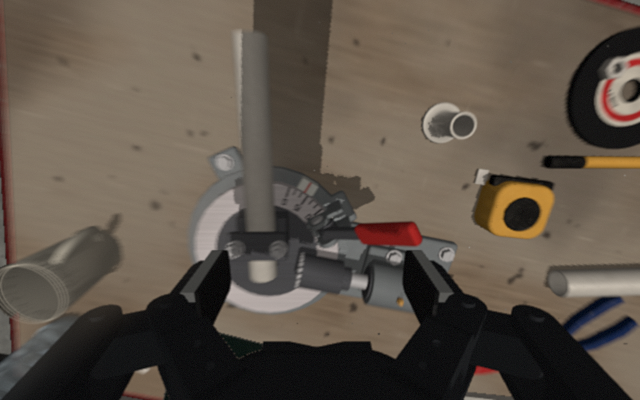

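```bash
cat >> h.py <<'E'
def topdown(c,z,x0,x1,y0,y1,mm=.25):
    # rows: x increasing upward?  row = x1-x ; col = y1-y (world as seen from above, x up, y left)
    s=mm/1000; xs=np.arange(x1,x0,-s); ys=np.arange(y1,y0,-s)
    Y,X=np.meshgrid(ys,xs); uv=proj(c,np.stack([X,Y,np.full_like(X,z)],-1).reshape(-1,3)).reshape(*X.shape,2).astype(np.float32)
    return cv2.remap(c['img'],uv[...,0],uv[...,1],cv2.INTER_CUBIC)
def polar(c,cen,z,a0,a1,r0,r1,da=.1,dr=.2):
    a=np.radians(np.arange(a1,a0,-da)); r=np.arange(r1,r0,-dr)/1000
    A,Rr=np.meshgrid(a,r); P=np.stack([cen[0]+Rr*np.cos(A),cen[1]+Rr*np.sin(A),np.full_like(A,z)],-1)
    uv=proj(c,P.reshape(-1,3)).reshape(*A.shape,2).astype(np.float32)
    return cv2.remap(c['img'],uv[...,0],uv[...,1],cv2.INTER_CUBIC)
E
python3 - <<'E'
from h import *
c=load('wrist2')
im=topdown(c,.028,.47,.69,-.07,.18,.4);cv2.imwrite('pics/td2.png',im[:,:,::-1])
im=polar(c,(.592,.034),.028,120,200,55,105);print(im.shape);cv2.imwrite('pics/po2.png',cv2.resize(im[:,:,::-1],None,fx=1,fy=1.5))
E
```

```text
(250, 800, 3)
```

View pics/td2.png

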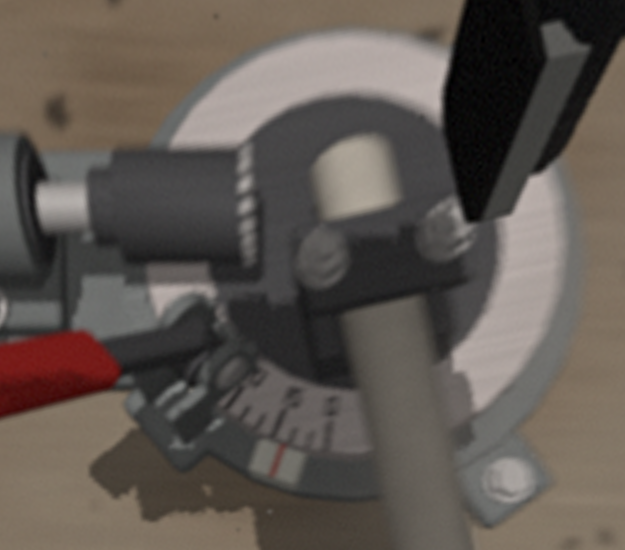

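View pics/po2.png

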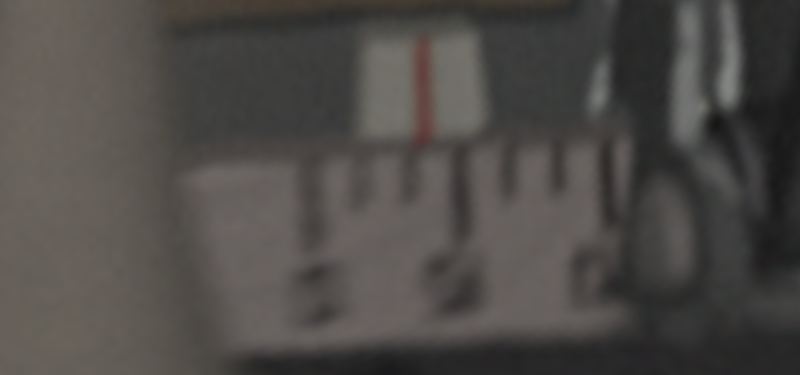

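```bash
python3 - <<'E'
from h import *
c=load('wrist2')
im=topdown(c,.028,.495,.545,.04,.105,.1);im=np.clip((im.astype(float)-40)*1.9,0,255).astype(np.uint8);print(im.shape);cv2.imwrite('pics/lab2.png',im[:,:,::-1])
# refine centre/yaw: rim of white ring & silhouettes; tube line at z=.069 top
P=cloud(c);X=P.reshape(-1,3)
d=X[:,:2]-[.592,.034];r=np.hypot(*d.T)
m=(X[:,2]>.055)&(X[:,2]<.08)&(r>.09)&(r<.24)&(X[:,0]<.52)&(abs(X[:,1])<.06)
T=X[m];v=cv2.fitLine(T[:,:2].astype(np.float32),cv2.DIST_HUBER,0,.01,.01).ravel()
print(m.sum(),'tube az',180+np.degrees(np.arctan2(v[1],v[0])),'line',v,'perp dist of cen',([.592,.034]-v[2:])@[-v[1],v[0]],T[:,2].max())
# hole saw top line (y .06-.12)
m=(X[:,2]>.05)&(X[:,2]<.075)&(X[:,1]>.08)&(X[:,1]<.15)&(X[:,0]>.55)&(X[:,0]<.62);S=X[m]
print(len(S),S[:,2].max())
for y in np.arange(.08,.15,.01):
    k=(S[:,1]>=y)&(S[:,1]<y+.01)
    if k.sum()>5:print(y.round(3),S[k,0].min().round(4),S[k,0].max().round(4),S[k,2].max().round(4))
E
```

```text
(501, 650, 3)
5029 tube az 193.04793 line [0.97418153 0.2257661  0.4520935  0.00869656] perp dist of cen -0.006936000912096977 0.07119015275833135
1949 0.074912334381592
0.08 0.5742 0.6087 0.0748
0.09 0.5501 0.611 0.0742
0.1 0.5502 0.6099 0.0748
0.11 0.5534 0.6094 0.0749
0.12 0.5737 0.6089 0.0748
0.13 0.5795 0.6044 0.068
0.14 0.5841 0.5988 0.0637
```

View pics/lab2.png

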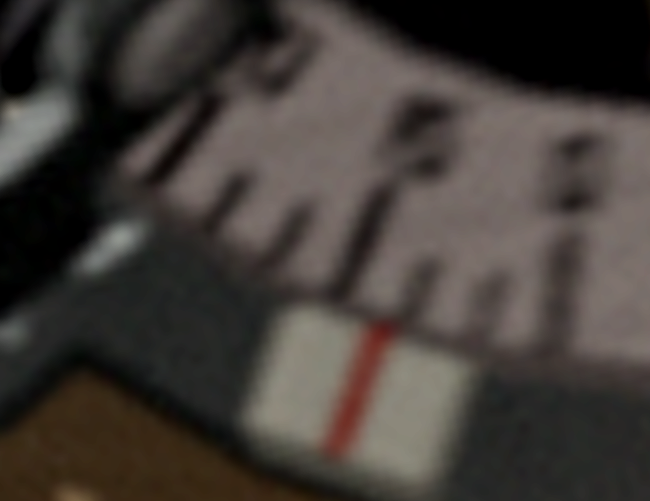

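```bash
python3 -m jog '{"grip":[8.5,8.5,8.5,8.5,8.5,8.5,8.5,8.5],"dp":[[-2.2,-3.4,0],[-2.2,-3.8,0],[0,0,-3.5],[0,0,-4],[0,0,-4],[0,0,-3],[0,0,-1.8],[0,0,0]],"turn":[0,0,0,0,0,0,0,0]}'
python3 - <<'E'
from h import *
c=shot('wrist','wrist3');s=readout.read_state();print(s['eef_pos'],s['wrist_force'],s['joints'].round(2))
E
```

```text
time_s: 2.75
eef_pos: [0.448, 0.0054, 0.0357]
ee_rot: [-0.55, 0.445, 0.553, 0.44]
wrist_force: [-0.5, -0.8, -0.8]
finger_gap: 0.085
[0.44985679 0.0053059  0.03756688] [ 0.154953   -0.21664032  0.58840892] [-0.66  0.38  0.65  2.19 -0.37  0.68  2.04]
```

View pics/wrist3.png

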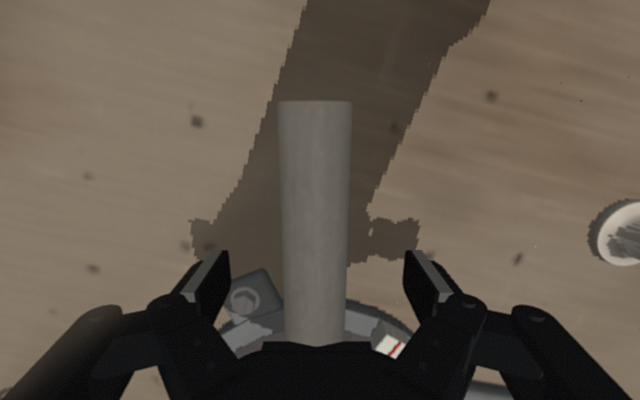

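The tube (px 315,200) sits centred between the open fingers (210 and 430). Closing on it.

```bash
python3 -m jog '{"grip":[2,2,2,2,2,2,2,2],"dp":[[0,0,0],[0,0,0],[0,0,0],[0,0,0],[0,0,0],[0,0,0],[0,0,0],[0,0,0]],"turn":[0,0,0,0,0,0,0,0]}' 30
python3 - <<'E'
from h import *
s=readout.read_state();p=s['eef_pos'];C=np.array([.592,.034]);d=p[:2]-C;print(p,np.hypot(*d),np.degrees(np.arctan2(d[1],d[0]))%360,s['wrist_force'])
import math
def rot(a): a=math.radians(a);return np.array([[math.cos(a),-math.sin(a)],[math.sin(a),math.cos(a)]])
pts=[rot(2.8*k)@d for k in range(13)];print((np.diff(pts,axis=0)*100).round(2).tolist())
E
```

```text
time_s: 3.47
eef_pos: [0.4521, 0.0057, 0.0395]
ee_rot: [0.552, -0.442, -0.551, -0.443]
wrist_force: [-1.4, -0.2, 7.0]
finger_gap: 0.0289
[0.45212575 0.00574187 0.03946122] 0.14270012861571787 191.42146470206248 [-1.43984702 -0.22413299  7.03691194]
[[0.15, -0.68], [0.19, -0.67], [0.22, -0.66], [0.25, -0.65], [0.28, -0.64], [0.31, -0.62], [0.34, -0.61], [0.37, -0.59], [0.4, -0.57], [0.43, -0.55], [0.46, -0.53], [0.48, -0.5]]
```

```bash
python3 -m jog '{"grip":[2,2,2,2,2,2,2,2,2,2,2,2],"dp":[[0.15,-0.68,0],[0.19,-0.67,0],[0.22,-0.66,0],[0.25,-0.65,0],[0.28,-0.64,0],[0.31,-0.62,0],[0.34,-0.61,0],[0.37,-0.59,0],[0.4,-0.57,0],[0.43,-0.55,0],[0.46,-0.53,0],[0.48,-0.5,0]],"turn":[2.8,2.8,2.8,2.8,2.8,2.8,2.8,2.8,2.8,2.8,2.8,2.8]}' 30
python3 -m jog '{"grip":[2,2,2],"dp":[[0,0,0],[0,0,0],[0,0,0]],"turn":[0,0,0]}'
python3 - <<'E'
from h import *
from scipy.spatial.transform import Rotation as R
s=readout.read_state();p=s['eef_pos'];d=p[:2]-[.592,.034];print(np.hypot(*d),np.degrees(np.arctan2(d[1],d[0]))%360,s['joints'].round(2))
M=R.from_quat(s['ee_rot']).as_matrix();print('jaw az',np.degrees(np.arctan2(M[1,2],M[0,2])))
c=shot('scene','scene4');c=shot('wrist','wrist4')
im=polar(c,(.592,.034),.028,120,200,55,105);cv2.imwrite('pics/po4.png',cv2.resize(im[:,:,::-1],None,fx=1,fy=1.5))
E
```

```text
time_s: 4.47
eef_pos: [0.4922, -0.0667, 0.0395]
ee_rot: [0.657, -0.263, -0.655, -0.265]
wrist_force: [3.0, 2.5, 2.0]
finger_gap: 0.0289
time_s: 4.72
eef_pos: [0.4924, -0.0669, 0.0395]
ee_rot: [0.657, -0.264, -0.654, -0.265]
wrist_force: [4.6, 1.1, 6.0]
finger_gap: 0.0289
0.14179969876811382 225.37699601833594 [-0.36  0.41  0.49  2.09 -0.3   0.7   2.71]
jaw az 136.0767454899525
```

View pics/wrist4.png

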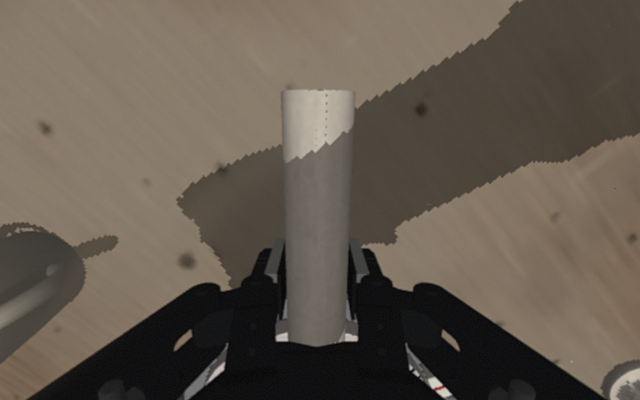

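View pics/po4.png

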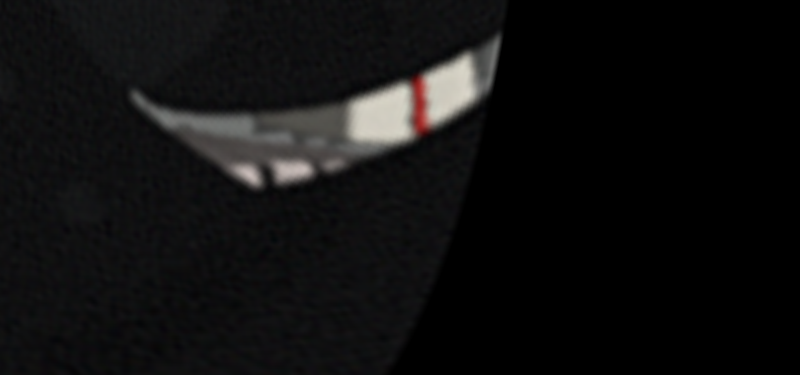

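The tube is still held at (318,200), and the index and marks are mostly hidden by the fingers. I'll let go, rise and read the scale.

```bash
python3 -m jog '{"grip":[8.5,8.5,8.5,8.5,8.5,8.5,8.5,8.5,8.5,8.5,8.5,8.5],"dp":[[0,0,0],[0,0,0],[0,0,0],[0,0,0],[0,0,0],[0,0,2],[0,0,3.5],[0,0,4],[0,0,4],[0,0,2.5],[0,4,0],[0,4,0]],"turn":[0,0,0,0,0,0,0,0,0,0,-7,-7]}'
python3 -m jog '{"grip":[8.5,8.5,8.5,8.5],"dp":[[-0.8,3.5,0],[-0.8,3.5,0],[0,0,0],[0,0,0]],"turn":[-7,-7,0,0]}'
python3 - <<'E'
from h import *
c=shot('wrist','wrist5')
im=polar(c,(.592,.034),.028,120,200,55,105);cv2.imwrite('pics/po5.png',cv2.resize(im[:,:,::-1],None,fx=1,fy=1.5))
im=topdown(c,.028,.495,.565,.03,.12,.13);im=np.clip((im.astype(float)-30)*1.5,0,255).astype(np.uint8);cv2.imwrite('pics/lab5.png',im[:,:,::-1])
E
```

```text
time_s: 5.82
eef_pos: [0.4915, 0.0014, 0.2006]
ee_rot: [0.623, -0.335, -0.621, -0.337]
wrist_force: [0.3, 1.8, 0.5]
finger_gap: 0.0851
time_s: 6.15
eef_pos: [0.4755, 0.0674, 0.198]
ee_rot: [-0.585, 0.397, 0.586, 0.397]
wrist_force: [0.5, -0.7, 0.6]
finger_gap: 0.0854
```

View pics/wrist5.png

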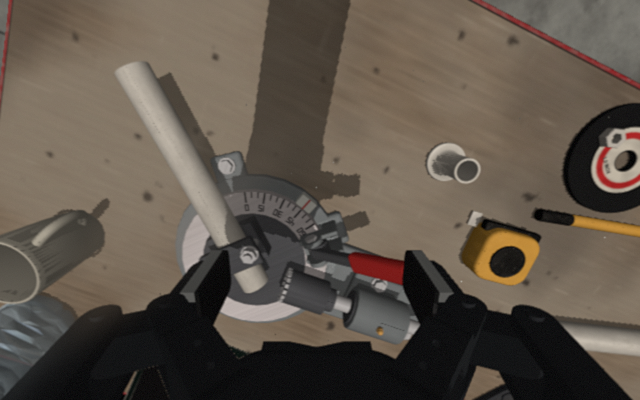

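View pics/po5.png

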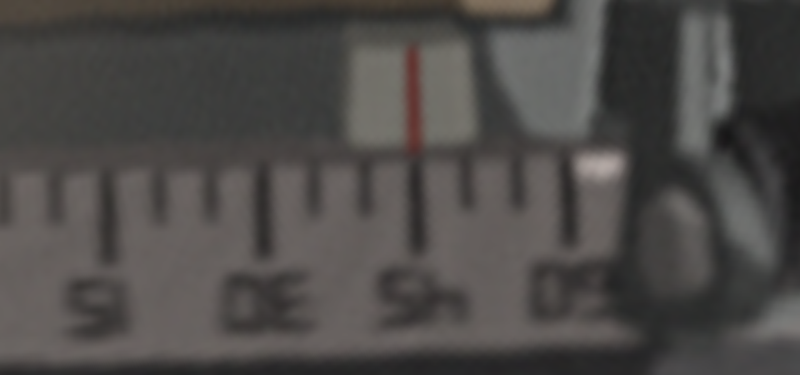

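View pics/lab5.png

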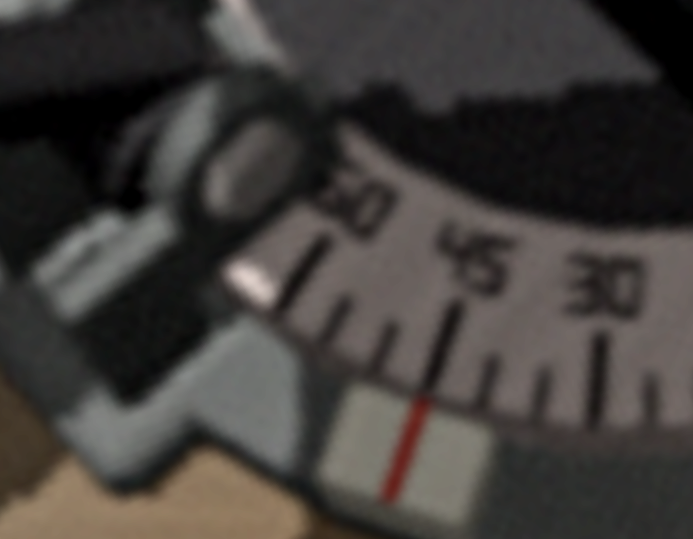

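The picture shows the 45 mark meeting the red line, at column 415 against 413 in the polar view, so it reads about 45. The tube is free. Next is the lever geometry.

```bash
python3 - <<'E'
from h import *
from scipy.spatial.transform import Rotation as R
C0=np.array([.592,.034])
for f in('wrist5','wrist2','scene4'):
    c=load(f);X=cloud(c).reshape(-1,3);C=c['img'].reshape(-1,3).astype(int)
    m=(C[:,0]>90)&(C[:,1]<60)&(C[:,2]<60)&(X[:,0]>.4)&(X[:,0]<.6)&(X[:,1]>.05)&(X[:,1]<.25)&(X[:,2]>.07)&(X[:,2]<.2)
    L=X[m];d=L[:,:2]-C0;print(f,len(L),L.mean(0).round(4),'az mean',np.degrees(np.arctan2(d[:,1].mean(),d[:,0].mean())),'r',np.hypot(*d.T).min().round(3),np.hypot(*d.T).max().round(3),'z',L[:,2].min().round(3),L[:,2].max().round(3))
s=readout.read_state();M=R.from_quat(s['ee_rot']).as_matrix();print(s['eef_pos'],'jaw az',np.degrees(np.arctan2(M[1,2],M[0,2])),s['joints'].round(2))
az=np.radians(132);th=np.radians([62,54,50,44,38,32,26,20,14,8,2,-3]);S=.098
r=.076+S*np.cos(th)-.009*np.sin(th)-.008;z=.051+S*np.sin(th)+.009*np.cos(th)
W=np.c_[C0[0]+r*np.cos(az),C0[1]+r*np.sin(az),z];print(W.round(4).tolist());print((np.diff(np.vstack([s['eef_pos'],W]),axis=0)*100).round(2).tolist())
E
```

```text
wrist5 945 [0.5076 0.1341 0.1217] az mean 130.14215055254147 r 0.11 0.15 z 0.096 0.143
wrist2 1007 [0.5046 0.1387 0.127 ] az mean 129.83217607348627 r 0.112 0.157 z 0.1 0.144
scene4 77 [0.5051 0.1285 0.1182] az mean 132.57893268010716 r 0.11 0.147 z 0.098 0.139
[0.47590651 0.06555962 0.19806378] jaw az 111.5083439663125 [-0.73  0.14  0.55  1.98 -0.08  1.04  1.81]
[[0.521, 0.1128, 0.1418], [0.5128, 0.1219, 0.1356], [0.509, 0.1262, 0.1319], [0.5035, 0.1323, 0.1256], [0.4985, 0.1378, 0.1184], [0.4941, 0.1428, 0.1106], [0.4902, 0.1471, 0.102], [0.4869, 0.1507, 0.093], [0.4843, 0.1536, 0.0834], [0.4824, 0.1557, 0.0736], [0.4812, 0.1571, 0.0634], [0.4807, 0.1576, 0.0549]]
[[4.51, 4.73, -5.63], [-0.82, 0.91, -0.62], [-0.39, 0.43, -0.37], [-0.54, 0.61, -0.63], [-0.5, 0.55, -0.71], [-0.45, 0.49, -0.79], [-0.39, 0.43, -0.85], [-0.33, 0.36, -0.91], [-0.26, 0.29, -0.95], [-0.19, 0.21, -0.99], [-0.12, 0.14, -1.01], [-0.05, 0.05, -0.86]]
```

```bash
python3 -m jog '{"grip":[0,0,0,0,0,0,0,0,0,0,0,0],"dp":[[1.5,1.6,0],[1.5,1.6,0],[1.5,1.5,0],[0,0,0],[0,0,0],[0,0,0],[0,0,0],[0,0,0],[0,0,0],[0,0,-1.5],[0,0,-2],[0,0,-1.3]],"turn":[6.5,6.5,6.5,0,0,0,0,0,0,0,0,0]}' 20
python3 - <<'E'
from h import *
shot('wrist','wrist6');shot('side','side6')
c=load('side6'); cv2.imwrite('pics/zside6.png',cv2.resize(c['img'][130:310,240:460,::-1],None,fx=3.3,fy=3.3,interpolation=cv2.INTER_CUBIC))
E
```

```text
time_s: 7.2
eef_pos: [0.5207, 0.1122, 0.1494]
ee_rot: [-0.643, 0.294, 0.643, 0.294]
wrist_force: [-1.0, -0.4, 0.3]
finger_gap: -0.0
```

View pics/wrist6.png

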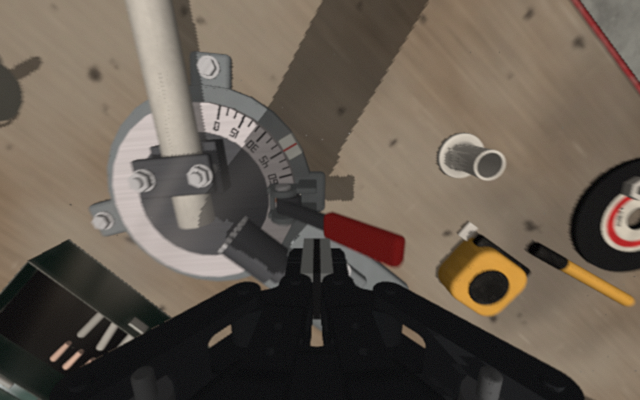

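View pics/zside6.png

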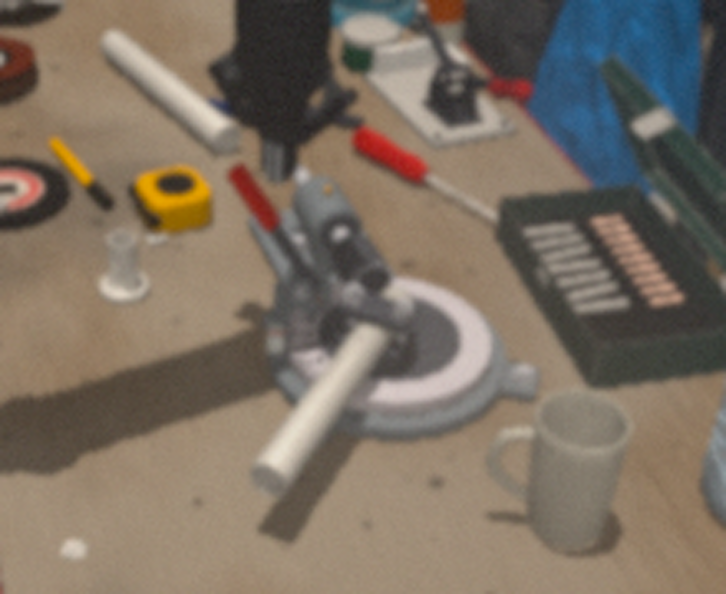

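```bash
python3 - <<'E'
from h import *
C0=np.array([.592,.034]);s=readout.read_state();print(s['eef_pos'])
for f in('wrist6','side6','scene4'):
    c=load(f);P=cloud(c);X=P.reshape(-1,3);C=c['img'].reshape(-1,3).astype(int)
    m=(C[:,0]>80)&(C[:,1]<60)&(C[:,2]<60)&(X[:,0]>.4)&(X[:,0]<.6)&(X[:,1]>.05)&(X[:,1]<.25)&(X[:,2]>.07)&(X[:,2]<.2)
    L=X[m];v=cv2.fitLine(L[:,:2].astype(np.float32),cv2.DIST_HUBER,0,.01,.01).ravel()
    print(f,len(L),L.mean(0).round(4),'line az',np.degrees(np.arctan2(v[1],v[0])))
    for az in(129,131,133,135):
        n=np.array([-np.sin(np.radians(az)),np.cos(np.radians(az))]);t=(L[:,:2]-C0)@n
        print(az,'lateral extents',np.percentile(t,[1,50,99]).round(4),'tcp',((s['eef_pos'][:2]-C0)@n).round(4))
c=load('wrist6');print(proj(c,[s['eef_pos']]), [proj(c,[[C0[0]+r*np.cos(a),C0[1]+r*np.sin(a),z]]).round(0).tolist() for a in np.radians([129,132,135]) for r,z in((.105,.1),(.14,.14))])
E
```

```text
[0.51932905 0.11190518 0.14840563]
wrist6 2266 [0.5045 0.1365 0.1252] line az -46.023575
129 lateral extents [-0.0061  0.0038  0.011 ] tcp 0.0074
131 lateral extents [-0.0107 -0.0008  0.0061] tcp 0.0037
133 lateral extents [-0.0156 -0.0056  0.0016] tcp 0.0
135 lateral extents [-0.0206 -0.0103 -0.0026] tcp -0.0037
side6 98 [0.505  0.1319 0.1199] line az -45.137093
129 lateral extents [-0.0037  0.0067  0.013 ] tcp 0.0074
131 lateral extents [-0.0078  0.0023  0.0083] tcp 0.0037
133 lateral extents [-0.012  -0.002   0.0037] tcp 0.0
135 lateral extents [-0.0169 -0.0064 -0.0009] tcp -0.0037
scene4 77 [0.5051 0.1285 0.1182] line az -47.09588
129 lateral extents [0.0008 0.0087 0.0143] tcp 0.0074
131 lateral extents [-0.0032  0.0042  0.0099] tcp 0.0037
133 lateral extents [-0.0076 -0.0004  0.0055] tcp 0.0
135 lateral extents [-0.012  -0.0047  0.001 ] tcp -0.0037
[[317.7723714 248.7524465]] [[[315.0, 227.0]], [[376.0, 256.0]], [[315.0, 220.0]], [[377.0, 244.0]], [[315.0, 212.0]], [[377.0, 232.0]]]
```

Lever azimuth is about 131°, so I'll shift 3.7 mm onto its centre line and follow its arc down.

```bash
python3 -m jog '{"grip":[0,0,0,0,0,0,0,0],"dp":[[0.28,0.24,-0.4],[-0.8,0.92,-0.8],[-0.38,0.44,-0.4],[-0.53,0.61,-0.6],[-0.49,0.56,-0.7],[-0.44,0.51,-0.8],[-0.38,0.44,-0.85],[0,0,0]],"turn":[0,0,0,0,0,0,0,0]}'
python3 - <<'E'
from h import *
shot('side','side7');shot('wrist','wrist7')
c=load('side7'); cv2.imwrite('pics/zside7.png',cv2.resize(c['img'][130:310,240:460,::-1],None,fx=3.3,fy=3.3,interpolation=cv2.INTER_CUBIC))
E
```

```text
time_s: 7.97
eef_pos: [0.492, 0.151, 0.1031]
ee_rot: [-0.643, 0.294, 0.644, 0.293]
wrist_force: [-0.3, -0.3, -0.5]
finger_gap: -0.0004
```

View pics/wrist7.png

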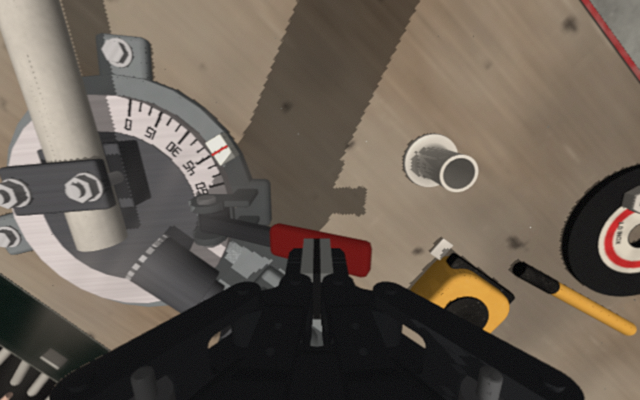

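View pics/zside7.png

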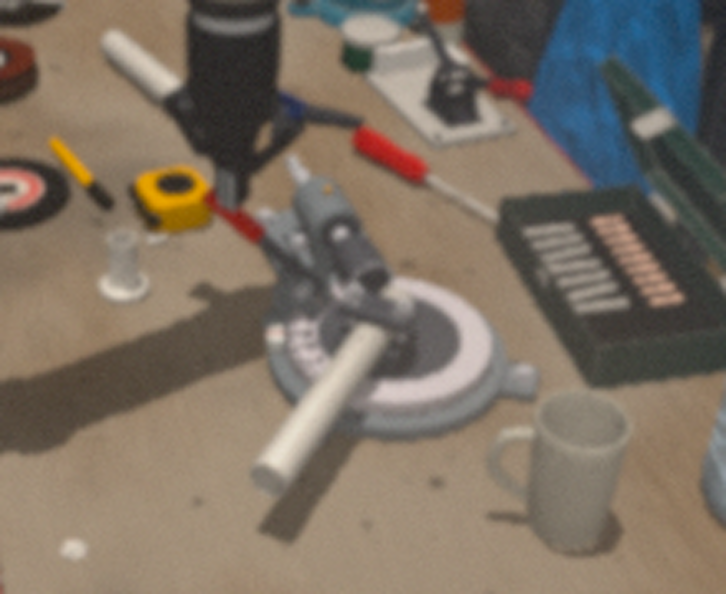

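The lever is following down, with the fingertip at (318,240) on the red grip. Continuing.

```bash
python3 -m jog '{"grip":[0,0,0,0,0,0,0,0],"dp":[[-0.32,0.37,-0.9],[-0.26,0.29,-0.95],[-0.19,0.22,-1],[-0.12,0.14,-1],[-0.05,0.05,-0.5],[0,0,-0.4],[0,0,0],[0,0,0]],"turn":[0,0,0,0,0,0,0,0]}'
python3 - <<'E'
from h import *
print(readout.read_state()['eef_pos'],readout.read_state()['wrist_force'])
E
```

```text
time_s: 8.73
eef_pos: [0.4853, 0.1614, 0.0596]
ee_rot: [-0.643, 0.293, 0.643, 0.295]
wrist_force: [-6.1, -0.2, 24.4]
finger_gap: -0.0001
[0.48530729 0.16135658 0.05957603] [-6.14410442 -0.24064705 24.36462204]
```

```bash
python3 -m jog '{"grip":[0,0,0,0],"dp":[[0,0,-0.4],[0,0,0],[0,0,0],[0,0,0]],"turn":[0,0,0,0]}'
python3 -m jog '{"grip":[0,0,0,0,0,0,0,0],"dp":[[0,0,1.5],[0,0,3],[0,0,4],[0,0,4],[0,0,2],[-3,-1.5,0],[-3,-1.5,0],[0,0,0]],"turn":[0,0,0,0,0,0,0,0]}'
python3 - <<'E'
from h import *
c=shot('wrist','wrist8');shot('side','side8')
im=polar(c,(.592,.034),.028,120,200,55,105);cv2.imwrite('pics/po8.png',cv2.resize(im[:,:,::-1],None,fx=1,fy=1.5))
X=cloud(c).reshape(-1,3);C=c['img'].reshape(-1,3).astype(int)
m=(C[:,0]>80)&(C[:,1]<60)&(C[:,2]<60)&(X[:,0]>.4)&(X[:,0]<.58)&(X[:,1]>.08)&(X[:,1]<.25)&(X[:,2]>.03)&(X[:,2]<.2)
L=X[m];print(len(L),np.percentile(L[:,2],[5,25,50,75,95]).round(4),L.mean(0)); r=np.hypot(*(L[:,:2]-[.592,.034]).T);print(np.percentile(r,[1,99]));
k=L[:,2]>np.percentile(L[:,2],40);print('slope deg',np.degrees(np.arctan(np.polyfit(r[k],L[k,2],1)[0])))
c=load('side8'); cv2.imwrite('pics/zside8.png',cv2.resize(c['img'][130:310,240:460,::-1],None,fx=3.3,fy=3.3,interpolation=cv2.INTER_CUBIC))
E
```

```text
time_s: 9.07
eef_pos: [0.4855, 0.1615, 0.059]
ee_rot: [-0.642, 0.293, 0.644, 0.296]
wrist_force: [-14.8, -3.6, 53.9]
finger_gap: 0.0001
time_s: 9.73
eef_pos: [0.4183, 0.1271, 0.1964]
ee_rot: [-0.64, 0.296, 0.645, 0.293]
wrist_force: [0.5, -0.2, -0.3]
finger_gap: -0.0003
356 [0.0567 0.0589 0.0597 0.0602 0.061 ] [0.49801631 0.14520068 0.05943484]
[0.1338164  0.16590642]
slope deg 0.7786894300579715
```

View pics/wrist8.png

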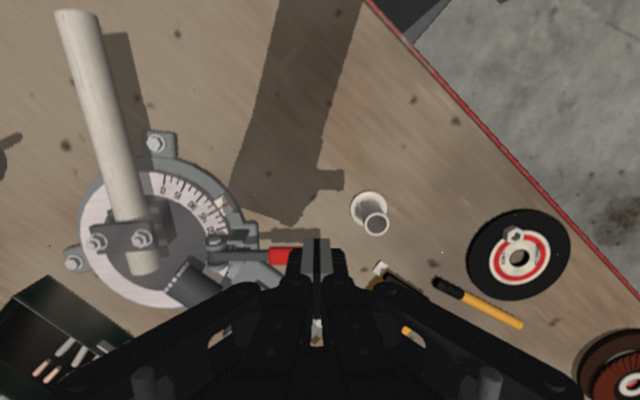

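View pics/po8.png

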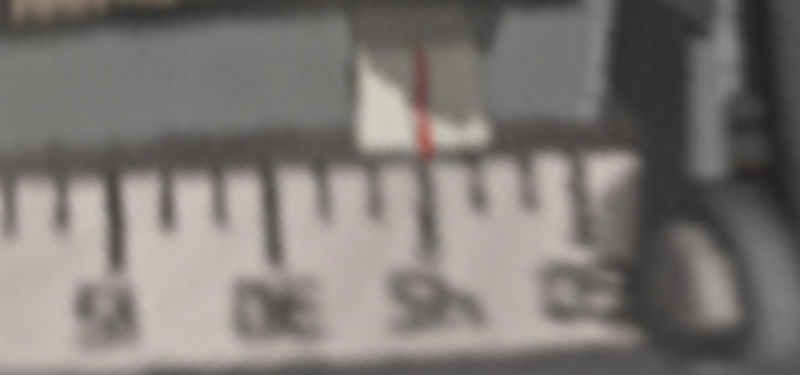

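View pics/zside8.png

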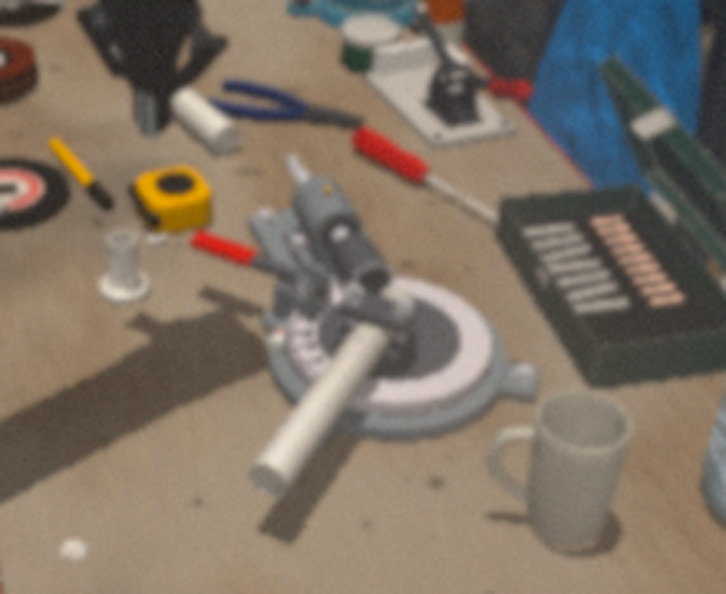

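The lever is level: its top face measures 59.7 mm against the 60 mm expected. The 45 mark still meets the red line (columns 425 and 424). The mug, ferrule and tape look unmoved and the arm is clear, so I'm handing in.

```bash
python3 - <<'E'
from h import *
print(ctrl.finish_job())
E
```

```text
the job is handed in; nothing more can be done
None
```

The notcher is set to 45 degrees and locked, and I handed the job in at about 9.8 s of the 45 s allowed. The hand-in reports no verdict.

- **Swing:** I gripped the tube from above and swung the vice from a reading of about 11 degrees to 45. I then let go and checked that the 45 mark met the red line.
- **Lock:** I pressed the red cam lever down to its stop with closed fingers, peaking at about 54 N at the wrist, then lifted clear.
- **Last checks:**
  - The 45 mark still meets the red line, within about 0.3 degrees.
  - The lever's top face measured 59.7 mm high with a slope under 1 degree, so it is fully down.
  - The mug, ferrule and tape measure looked unmoved in the last picture; I did not measure their positions.
  - The wrist force was near zero, so the arm was touching nothing.

No check failed. One disagreed: the tube's direction from depth points came out about 2 degrees off the scale reading, because the camera sees more of one side of the tube, so I went by the scale.

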